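Stack the humming-top rings on the lathe faceplate

TASK

Load the faceplate for turning a hollow humming top: slide the red-brown mahogany ring down over the three studs, then the pale maple ring, then the aluminium clamping ring, turning each so that its holes meet the studs. Press each ring down firmly, with about the push of a thumb (10 N) for half a second, so that you feel it lie flat before you add the next, the clamping ring too. Leave the three rings fully home and flat, let go, and do not disturb the other things on the counter.

Things in the scene. Friction and masses are not known exactly. Their poses are not given: they have to be found in the camera images.
- face (a point): centre of the upper face of the dark steel lathe faceplate (156 mm diameter, 14 mm thick, its face 45 mm above the counter) that is screwed face up on a grey foot bolted to the counter, and does not move. z is up. Three upright steel drive studs stand on it, equally spaced on an 85 mm circle about this point, one of them along its +x (the others at 120 and 240 degrees); each is 10 mm thick and 62 mm high above the face, the top 10 mm tapering to 5 mm
- red_ring_mid (a point): red-brown mahogany ring, first on the faceplate: a flat ring 110 mm outside diameter, 60 mm bore (wall 25 mm wide), 18 mm thick, with three 14 mm through holes equally spaced on an 85 mm circle; starts lying flat on the counter. Point: centre of the ring, half-way up, on the bore axis; its z is the ring's axis and one hole lies along its +x (the others at 120 and 240 degrees). Both faces are alike, it may be used either way up and at any of the three turns. About 90 g, rigid
- pale_ring_mid (a point): pale honey-coloured maple ring, second: a flat ring 110 mm outside diameter, 60 mm bore (wall 25 mm wide), 18 mm thick, with three 14 mm through holes equally spaced on an 85 mm circle; starts lying flat on the counter. Point: centre of the ring, half-way up, on the bore axis; its z is the ring's axis and one hole lies along its +x (the others at 120 and 240 degrees). Both faces are alike, it may be used either way up and at any of the three turns. About 90 g, rigid
- clamp_ring_mid (a point): bare silvery aluminium clamping ring, last: a flat ring 110 mm outside diameter, 60 mm bore (wall 25 mm wide), 10 mm thick, with three 14 mm through holes equally spaced on an 85 mm circle; starts lying flat on the counter. Point: centre of the ring, half-way up, on the bore axis; its z is the ring's axis and one hole lies along its +x (the others at 120 and 240 degrees). Both faces are alike, it may be used either way up and at any of the three turns. About 140 g, rigid
- red_ring: the mahogany ring's body, origin at the centre of its underside, axes as those of its centre point
- pale_ring: the maple ring's body, origin at the centre of its underside, axes as those of its centre point
- clamp_ring: the aluminium clamping ring's body, origin at the centre of its underside, axes as those of its centre point
- stand: foot, faceplate and studs in one fixed piece; origin on the counter under the faceplate's centre, axes as those of the face point
- top1: black wooden spinning top with gold bands, loose, standing crown down with its steel tip up: 65 mm diameter, 97 mm high; origin at the centre of its underside. Leave alone
- top2: a second such black and gold top, standing the same way. Leave alone
- compass: brass drawing compass lying flat, 190 mm long, up to 50 mm wide, 11 mm high, loose; origin near the middle on the counter, x along it. Leave alone
- gauge: flat steel spindle gauge with four stepped notches, 170 x 53 x 5 mm, loose; origin near its middle on the counter, x along it. Leave alone
- saucer: blue-green glazed clay saucer with steel tips in it, 140 mm diameter, 20 mm high, loose; origin at the centre of its underside. Leave alone
There are look-alikes about, which are no part of the job. Leave any purple or yellow look-alike of the stand alone.

How it is judged:
By the outcome, as a careful person would: the job done as asked, in the order asked, and still so for the second after the job is handed in, with the robot touching nothing.
It also fails if it takes over 72 s, if anything falls off the work surface, if the arm or the gripper's body presses on something with over 40 N, if the wrist force passes 120 N, or if a joint passes its speed limit or range.

ROBOT

A 6-joint arm with a two-finger parallel gripper is mounted at the origin on the work surface. World frame = base frame: x ahead of the robot, y to its left, z up, the work surface at z = 0. Lengths are in mm, angles in rad, forces in N, time in s.
With the tool pointing down it reaches from about 275 to 775 mm from the base axis. Payload 14.6 kg.
Tool frame: the origin (TCP) lies midway between the tips of the shut fingers; the grasp point (between the pads) lies 19 mm behind it; x points along the fingers, z is the direction in which the jaws open and shut, and the axes are right-handed (so a half turn about x gives the same grasp; the last joint's range is limited). The gripper opens to 85 mm and grips with 20 to 120 N. Pads are 22 mm wide; open, the fingers measure 114 mm over their backs; the gripper's body (76 mm by 85 mm) begins 54 mm behind the grasp point. The pads swing forward as they close: fully open they stand 13 mm farther back than shut.
Start: joints at [-1.499, 0.263, -0.048, 1.259, 0, 1.415], TCP at [118.045, -511.56, 231.278] pointing down, gripper open.
Joint ranges: [-2.65, 2.65], [-0.89, 1.7], [-1.18, 1.37], [-2.13, 2.11], [-1.35, 1.29], [-3.14, 3.14]. Speed limits (rad/s): [1.89, 1.89, 2.57, 2.79, 3.14, 3.14].

INTERFACE

Orientations are given as a unit quaternion [x, y, z, w].
In Python, from cell import robot, get_image, job gives the robot as it stands.
- The arm moves only by the tool servo_tool, never from a script. Its argument "increments" is a list that holds one entry, the list of rows, each a list of 7 numbers: the shift along the world's x, y, z as a fraction of full scale, then the turn, a rotation vector about the world's x, y, z as a fraction of full scale, then the closure in counts, from 0 (fully open) to 255 (shut). In form: [[[x, y, z, rx, ry, rz, fingers], ...]]. A call has exactly 10 rows; each row shifts and turns the commanded pose from where the row before left it; what a row does not reach is not made up. Full scale, the value 1, is 0.04 m for a shift and 0.08 rad for a turn. A row lasts 1/10 s, in which the tool goes at most 50 mm and 8.59 degrees, less where a joint would pass 70% of its speed; a pose out of reach is approached as far as the arm can. A call with a number of a shift or a turn outside -1 to 1 is refused whole. A call with a gripper value outside its range is refused whole. The fingers move at their own pace and stop on an object; "squeeze" is the grip in N (left out, the last holds). Time passes only in rows, so rows that do not move let the fingers close, or fill a call up. It gives the time, the measured TCP pose, the force and the opening at its end, in the units of the state.
- robot.observe(): the state, without advancing time (a new reading comes with each control period).
- get_image(name): name is "side" or "top" or "wrist"; returns a dict with "image" (420x560x3 uint8, blue, green, red), "mtx" (3x3 intrinsics, pixels), "eye" and "rotation" of the camera in the world. Camera axes: x right, y down, z forward; pixel columns grow to the right and rows downward; lengths in mm; the calibration is good to about 2 mm. The wrist camera is an equidistant fisheye: a pixel r from the principal point sees the ray r / f radians off the axis. A picture is of the moment at which its call begins. There is no depth.
- job.sign_off(): hands the job in, once; it reports no verdict.
The state is a dict: "time_s": time; "joints": joint angles; "joint_vel": joint speeds; "effort": joint torques, N m; "tool_pos": TCP position; "tool_rot": TCP orientation; "contact_force": force on the tool from outside, world axes, zero at the start; "moment": the same for the moment, N m; "opening": finger opening in mm.
Only numpy, scipy, OpenCV 4.12 (cv2) and the standard library are available. Lean on these libraries where they do the work, as an engineer would, in place of code of your own. Each camera call takes 0.05 s, during which the arm holds its last target.

## Working session

There is one attempt and no reset: what is moved stays moved. The work goes in short steps, Python scripts to look and compute and a tool call to move; the robot and the scene stay as the last step left them, time stands still between calls to the robot, and variables do not carry over. Pictures are saved under pics/ and viewed, and the job is handed in when it is done.

Besides the shell and the picture viewer there is one more tool, called after ">>>" as name(argument=value, ...) on one line, values as JSON. servo_tool: Moves the arm, as the interface text tells. Shift numbers are shares of 0.04 m and turn numbers shares of 0.08 rad, none past 1 either way. Its arguments: {"type":"object","properties":{"increments":{"type":"array"},"squeeze":{"type":"number"}},"required":["increments"]}

```bash
ls; mkdir -p pics
python3 - <<'E'
from cell import robot,get_image
import cv2
s=robot.observe();print(s)
for n in("side","top","wrist"):
    d=get_image(n);cv2.imwrite(f"pics/{n}0.png",d["image"]);print(n,d["mtx"],d["eye"],d["rotation"])
E
```

```text
pics
{'time_s': 0.0, 'joints': array([-1.49932323e+00,  2.63514060e-01, -4.89185052e-02,  1.25937209e+00,
       -9.42547437e-06,  1.41548876e+00]), 'joint_vel': array([ 3.10074057e-04,  1.03265086e-03,  1.30710536e-03, -3.16289841e-04,
        1.33804196e-03,  8.17488114e-05]), 'effort': array([ 3.50902919e-03, -6.37611437e+01,  3.84567225e+01,  1.36847011e-02,
        2.23920388e-04,  1.39541959e-05]), 'tool_pos': array([ 118.01185646, -511.30225709,  230.83644509]), 'tool_rot': array([ 0.44047546,  0.55360654, -0.43995512,  0.55311903]), 'contact_force': array([-0.31643011,  0.85255655,  0.74313011]), 'moment': array([ 0.0018708 , -0.0462821 , -0.02056474]), 'opening': 85.29639332701284}
side [[445.76637408   0.         281.67601442]
 [  0.         445.76637408 205.13404001]
 [  0.           0.           1.        ]] [  439.15825265 -1038.0886519   1103.76592354] [ 0.92519628 -0.01247444  0.0159032  -0.37895028]
top [[397.63975389   0.         284.87271798]
 [  0.         397.63975389 206.85685375]
 [  0.           0.           1.        ]] [ 429.59098766    9.89327559 1293.20233171] [ 0.71611129 -0.69712767  0.0240019  -0.02493053]
wrist [[325.1922621    0.         280.72312833]
 [  0.         325.1922621  214.71055604]
 [  0.           0.           1.        ]] [ 196.36963738 -494.17191601  373.67576413] [ 0.77284406 -0.61413297 -0.09994048  0.1247584 ]
```

View pics/top0.png

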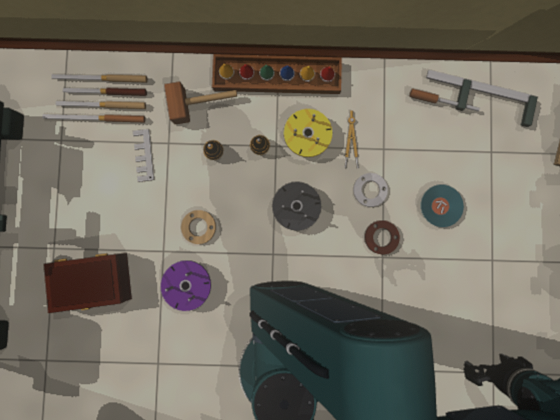

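View pics/side0.png

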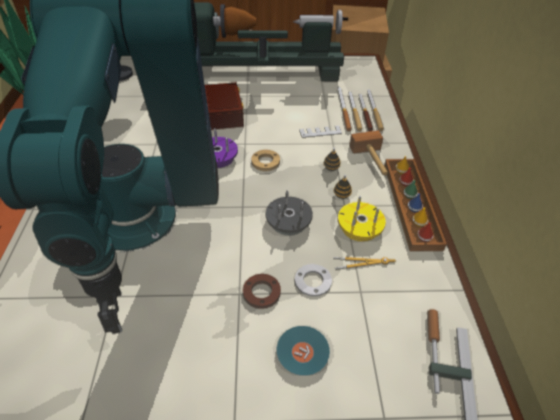

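View pics/wrist0.png

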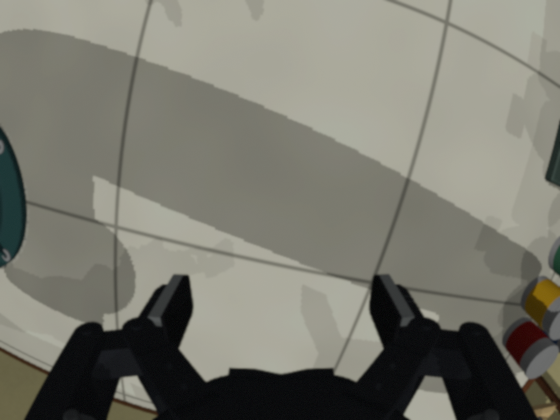

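```bash
cat > h.py <<'E'
import numpy as np,cv2
from scipy.spatial.transform import Rotation as R
def ray(d,uv,fish=False):
    m=d["mtx"];x=(uv[0]-m[0,2])/m[0,0];y=(uv[1]-m[1,2])/m[1,1]
    if fish:
        r=np.hypot(x,y);s=np.sinc(r/np.pi);v=np.array([x*s,y*s,np.cos(r)])
    else: v=np.array([x,y,1.])
    return R.from_quat(d["rotation"]).apply(v)
def onz(d,uv,z,fish=False):
    v=ray(d,uv,fish);return d["eye"]+v*(z-d["eye"][2])/v[2]
def proj(d,p,fish=False):
    v=R.from_quat(d["rotation"]).inv().apply(np.asarray(p,float)-d["eye"]);m=d["mtx"]
    if fish:
        r=np.hypot(v[0],v[1]);t=np.arctan2(r,v[2]);k=t/max(r,1e-9)
    else: k=1/v[2]
    return np.array([m[0,0]*v[0]*k+m[0,2],m[1,1]*v[1]*k+m[1,2]])
def rectify(d,c,z,half=90,s=4,fish=True):
    "world-aligned plane picture: up=+x, left=+y, s px/mm-ish"
    n=int(2*half*s);g=(np.arange(n)-n/2)/s
    Y,X=np.meshgrid(-g,-g) # cols->-y, rows->-x
    P=np.stack([X+c[0],Y+c[1],np.full_like(X,z)],-1).reshape(-1,3)
    v=R.from_quat(d["rotation"]).inv().apply(P-d["eye"]);m=d["mtx"]
    if fish:
        r=np.hypot(v[:,0],v[:,1]);k=np.arctan2(r,v[:,2])/np.maximum(r,1e-9)
    else:k=1/v[:,2]
    mx=(m[0,0]*v[:,0]*k+m[0,2]).reshape(n,n).astype(np.float32);my=(m[1,1]*v[:,1]*k+m[1,2]).reshape(n,n).astype(np.float32)
    return cv2.remap(d["image"],mx,my,cv2.INTER_CUBIC)
E
python3 - <<'E'
from h import *
from cell import get_image,robot
s=robot.observe();d=get_image("top");im=d["image"]
for n,uv,z in(("red",(382,237.5),18),("pale",(197.5,227),18),("clamp",(371,190),10),("stand",(297,206),45),("purple",(186,285),45),("yellow",(309,132),45),("saucer",(442,206),20),("top2",(260,143),90),("top1",(213,149),90),("compass",(351,140),10)):
    print(n,onz(d,uv,z).round(1))
c=im[90:320,140:480];c=cv2.resize(c,None,fx=2.35,fy=2.35,interpolation=cv2.INTER_CUBIC);cv2.imwrite("pics/topcrop.png",c)
w=get_image("wrist");Rt=R.from_quat(s["tool_rot"])
print(Rt.as_matrix().round(3));print("eye in tool",Rt.inv().apply(w["eye"]-s["tool_pos"]),"axes",(Rt.inv()*R.from_quat(w["rotation"])).as_matrix().round(3))
print("tcp px",proj(w,s["tool_pos"],True))
E
```

```text
red [ 428.1 -300.3   18. ]
pale [445.8 290.8  18. ]
clamp [ 580.8 -265.1   10. ]
stand [519.8 -25.4  45. ]
purple [264.8 313.   45. ]
yellow [757.3 -57.8  45. ]
saucer [ 534.1 -491.3   20. ]
top2 [707.2  94.1  90. ]
top1 [684.7 237.5  90. ]
compass [ 743.6 -197.7   10. ]
[[-0.     0.974  0.225]
 [ 0.001  0.225 -0.974]
 [-1.     0.    -0.001]]
eye in tool [-142.85445286   80.20802156    0.78748233] axes [[ 0.    -0.316  0.949]
 [ 0.001 -0.949 -0.316]
 [ 1.     0.001  0.   ]]
tcp px [279.05494299 276.610106  ]
```

View pics/topcrop.png

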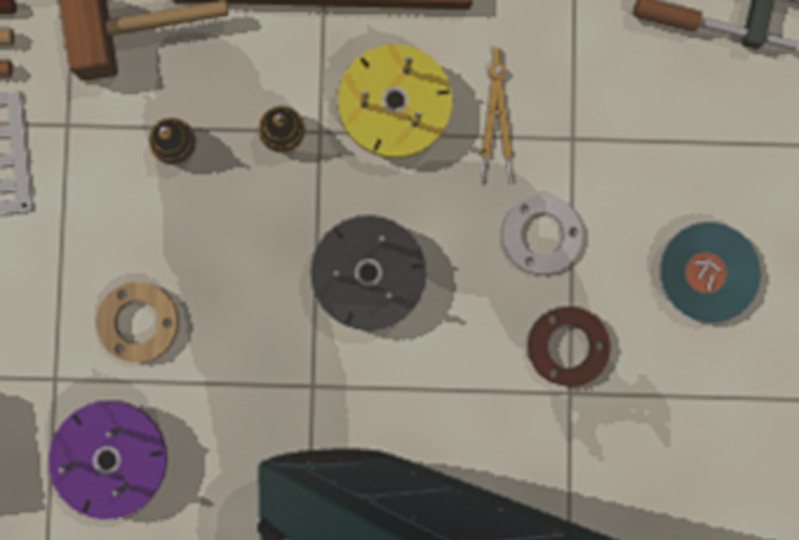

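Candidates. Stand: dark grey plate at top-image (297,206), with look-alikes purple (186,285) and yellow (309,132). The dark one is right. Rings: red-brown (382,238), pale (198,227), silver (371,190), one of each. The crop shows the dark plate with three studs (one toward +y). Each ring has a hole toward −y, so each needs about a 60° turn. I'll hover over the red ring first.

>>> servo_tool(increments=[[[0.86,0.7,-0.22,0,0,-0.31,60],[0.86,0.7,-0.22,0,0,-0.31,60],[0.86,0.7,-0.22,0,0,-0.31,60],[0.86,0.7,-0.22,0,0,-0.31,60],[0.86,0.7,-0.22,0,0,-0.31,60],[0.86,0.7,-0.22,0,0,-0.31,60],[0.86,0.7,-0.22,0,0,-0.31,60],[0.86,0.7,-0.22,0,0,-0.31,60],[0.86,0.7,-0.22,0,0,-0.31,60],[0,0,0,0,0,0,60]]], squeeze=60)

```text
time_s: 1.25
tool_pos: [430.1, -256.2, 151.0]
tool_rot: [0.498, 0.502, -0.498, 0.501]
contact_force: [0.1, -0.7, 0.1]
opening: 64.8
```

```bash
cat > look.py <<'E'
from h import *
from cell import get_image,robot
import sys
def st():
    s=robot.observe();M=R.from_quat(s["tool_rot"]).as_matrix()
    print("t",round(s["time_s"],2),"tcp",s["tool_pos"].round(1),"jawyaw",np.degrees(np.arctan2(M[1,2],M[0,2])).round(2),"xaxis",M[:,0].round(4),"F",s["contact_force"].round(1),"M",s["moment"].round(2),"open",round(s["opening"],1),"q",s["joints"].round(2));return s
E
python3 - <<'E'
from look import *
s=st();w=get_image("wrist");cv2.imwrite("pics/w1.png",w["image"]);r=rectify(w,(428,-300),18,75,4);cv2.imwrite("pics/w1r.png",r)
np.save("w1.npy",w,allow_pickle=True)
E
```

```text
t 1.25 tcp [ 430.1 -256.2  151. ] jawyaw -89.57 xaxis [-5.0e-04  1.5e-03 -1.0e+00] F [ 0.1 -0.7  0.1] M [-0.01  0.08 -0.02] open 64.8 q [-0.7   0.26 -0.27  1.04  0.    2.43]
```

View pics/w1.png

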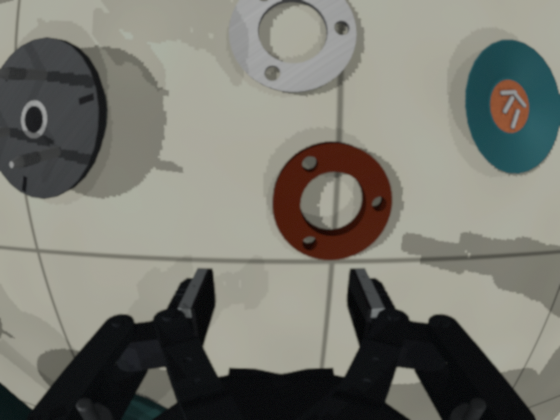

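View pics/w1r.png

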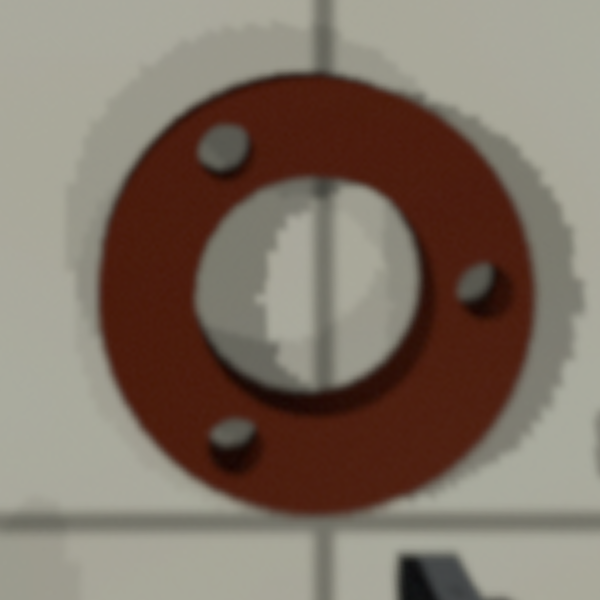

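The wrist view shows the red ring at (332,200) with holes at (309,162), (377,202) and (309,241). Clear. Next I'll fit the circles.

```bash
cat >> look.py <<'E'
def mask(img,col):
    h,s,v=cv2.split(cv2.cvtColor(img,cv2.COLOR_BGR2HSV)); b,g,r=[x.astype(int) for x in cv2.split(img)]
    if col=="red": m=((h<12)|(h>172))&(s>150)&(v>55)
    if col=="pale": m=(h>8)&(h<24)&(s>75)&(v>95)
    if col=="clamp": m=((r-b)<8)&(v>130)
    return (m*255).astype(np.uint8)
def ring(d,col,c,z,half=75,s=4,name=None,fish=True):
    im=rectify(d,c,z,half,s,fish);m=mask(im,col)
    m=cv2.morphologyEx(m,cv2.MORPH_OPEN,np.ones((5,5)))
    cs,hi=cv2.findContours(m,cv2.RETR_CCOMP,cv2.CHAIN_APPROX_NONE)
    o=max((i for i in range(len(cs)) if hi[0][i][3]<0),key=lambda i:cv2.contourArea(cs[i]))
    W=lambda p:np.array([c[0]-(p[1]-half*s)/s,c[1]-(p[0]-half*s)/s])
    e=cv2.fitEllipse(cv2.convexHull(cs[o]));print(col,"outer",W(e[0]).round(1),np.array(e[1])/s)
    H=[];cv2.ellipse(im,e,(0,255,0),1)
    for i in range(len(cs)):
        if hi[0][i][3]==o and cv2.contourArea(cs[i])>40*s*s:
            e=cv2.fitEllipse(cv2.convexHull(cs[i]));cv2.ellipse(im,e,(255,255,0),1)
            if cv2.contourArea(cs[i])>1200*s*s: print(" bore",W(e[0]).round(1),(np.array(e[1])/s).round(1))
            else: H.append(W(e[0]));print(" hole",H[-1].round(1),(np.array(e[1])/s).round(1))
    if len(H)==3:
        H=np.array(H);k=H.mean(0);v=H-k;a=np.degrees(np.arctan2(v[:,1],v[:,0]));ph=np.degrees(np.angle(np.exp(3j*np.radians(a)).mean()))/3
        print(" holes centre",k.round(1),"radii",np.hypot(*v.T).round(1),"ang",a.round(1),"phase mod120",round(ph,2))
    if name: cv2.imwrite("pics/%s.png"%name,im)
E
python3 - <<'E'
from look import *
d=np.load("w1.npy",allow_pickle=True).item()
ring(d,"red",(428,-300),18,name="r1");ring(d,"clamp",(581,-265),10,name="c1")
a=cv2.imread("pics/r1.png");b=cv2.imread("pics/c1.png");cv2.imwrite("pics/rc1.png",cv2.resize(np.hstack([a,b]),(800,400)))
E
```

```text
red outer [ 429.5 -303.6] [106.79497528 109.08211517]
 hole [ 392.  -283.5] [14.  15.4]
 hole [ 430.6 -345.8] [14.2 14.8]
 bore [ 429.5 -303.4] [60.7 61.4]
 hole [ 465.4 -281.1] [14.6 15.2]
 holes centre [ 429.3 -303.5] radii [42.4 42.3 42.4] ang [151.9 -88.3  31.7] phase mod120 31.77
clamp outer [ 582.  -265.9] [110.02459717 110.91355133]
 hole [ 543.6 -248.5] [13.7 14. ]
 hole [ 586.9 -308. ] [13.6 14.5]
```

View pics/rc1.png

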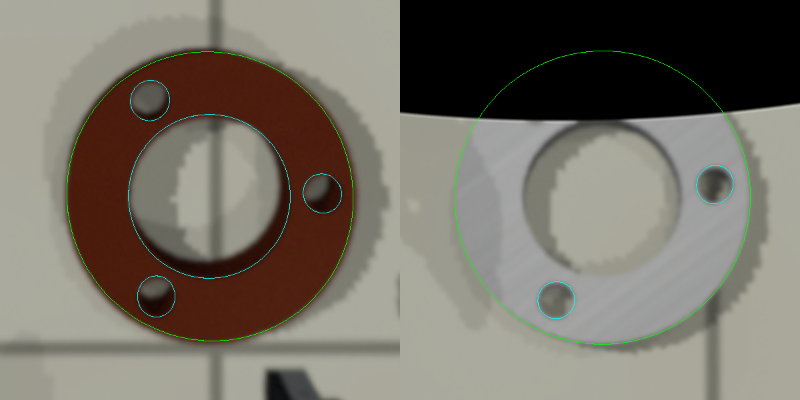

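>>> servo_tool(increments=[[[-0.05,-0.15,-0.8,0,0,0.3,60],[0,0,-0.9,0,0,0,60],[0,0,-0.9,0,0,0,60],[0,0,-0.7,0,0,0,60],[0,0,-0.35,0,0,0,60],[0,0,0,0,0,0,60],[0,0,0,0,0,0,255],[0,0,0,0,0,0,255],[0,0,0,0,0,0,255],[0,0,0,0,0,0,255]]], squeeze=60)

```text
time_s: 2.3
tool_pos: [426.2, -265.8, 7.4]
tool_rot: [0.493, 0.506, -0.493, 0.508]
contact_force: [-0.4, 4.0, 13.6]
opening: 24.8
```

Run:
```python
from look import *
s=st();w=get_image("wrist");cv2.imwrite("pics/w2.png",w["image"])
```

```text
t 2.3 tcp [ 426.2 -265.8    7.4] jawyaw -88.4 xaxis [ 1.8e-03 -8.0e-04 -1.0e+00] F [-0.4  4.  13.6] M [0.76 0.32 0.11] open 24.8 q [-0.72  0.4  -0.51  0.65  0.    2.39]
```

View pics/w2.png

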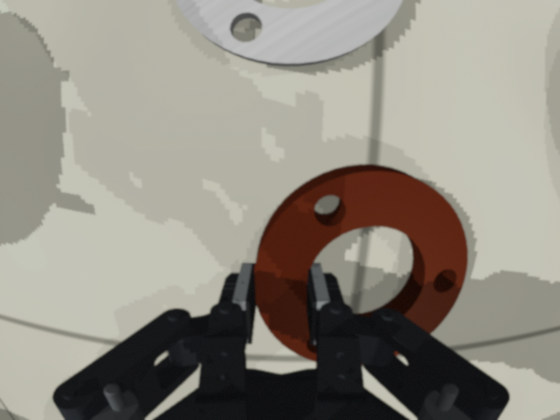

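The red ring is gripped at the correct place: outer finger at (245,300), inner finger in the bore at (320,300). I'll lift it, turn it, and move to a point from which the camera sees the stand.

>>> servo_tool(increments=[[[0,0,0.5,0,0,0,255],[0,0,0.9,0,0,0.5,255],[0,0,0.9,0,0,1,255],[0,0,0.9,0,0,1,255],[0.1,0.3,0.9,0,0,1,255],[0.18,0.6,0.2,0,0,1,255],[0.18,0.6,0,0,0,1,255],[0.18,0.6,0,0,0,1,255],[0.18,0.7,0,0,0,1,255],[0.18,0.7,0,0,0,1,255]]], squeeze=80)

```text
time_s: 3.35
tool_pos: [465.8, -124.6, 178.8]
tool_rot: [0.295, 0.642, -0.295, 0.643]
contact_force: [-0.1, 0.0, -1.7]
opening: 23.0
```

>>> servo_tool(increments=[[[0,0,0,0,0,1,255],[0,0,0,0,0,1,255],[0,0,0,0,0,1,255],[0,0,0,0,0,1,255],[0,0,0,0,0,0.6,255],[0,0,0,0,0,0,255],[0,0,0,0,0,0,255],[0,0,0,0,0,0,255],[0,0,0,0,0,0,255],[0,0,0,0,0,0,255]]])

```text
time_s: 4.35
tool_pos: [465.7, -125.6, 178.1]
tool_rot: [0.173, 0.685, -0.173, 0.686]
contact_force: [1.0, 0.8, 0.2]
opening: 23.1
```

Run:
```python
from look import *
s=st();w=get_image("wrist");w["s"]=s;np.save("w3.npy",w,allow_pickle=True);cv2.imwrite("pics/w3.png",w["image"]);cv2.imwrite("pics/w3r.png",rectify(w,(520,-25),45,100,3)); cv2.imwrite("pics/w3t.png",rectify(w,(520,-25),107,100,3))
```

```text
t 4.35 tcp [ 465.7 -125.6  178.1] jawyaw -28.4 xaxis [ 1.e-04 -0.e+00 -1.e+00] F [1.  0.8 0.2] M [-0.01  0.06 -0.01] open 23.1 q [-0.43  0.21 -0.26  1.09  0.    1.63]
```

View pics/w3.png

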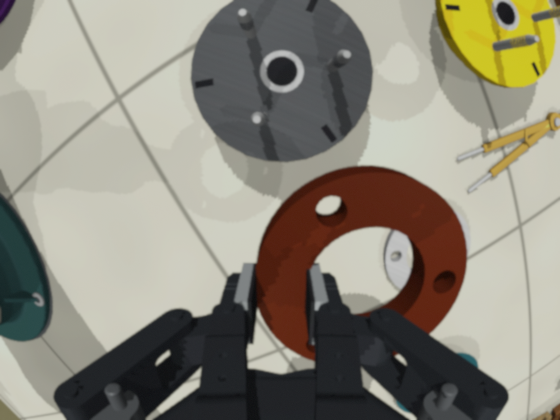

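View pics/w3t.png

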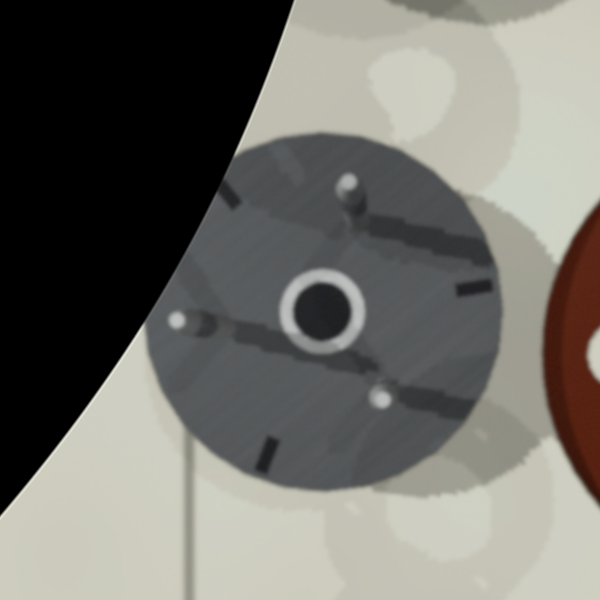

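```bash
cat >> look.py <<'E'
def studs(d,c,z=107,half=70,s=6,name=None,thr=150,fish=True):
    im=rectify(d,c,z,half,s,fish);h,sa,v=cv2.split(cv2.cvtColor(im,cv2.COLOR_BGR2HSV))
    m=((v>thr)*255).astype(np.uint8);n,l,stt,cen=cv2.connectedComponentsWithStats(m)
    out=[]
    for i in range(1,n):
        p=np.array([c[0]-(cen[i][1]-half*s)/s,c[1]-(cen[i][0]-half*s)/s]);a=stt[i][4]/s/s;r=np.hypot(*(p-c))
        if 4<a<60 and 34<r<51: out.append(p);print(" blob",p.round(1),"area",round(a,1),"r",round(r,1),"size",stt[i][2]/s,stt[i][3]/s)
    if len(out)==3:
        H=np.array(out);k=H.mean(0);v=H-k;a=np.arctan2(v[:,1],v[:,0]);print("studs centre",k.round(2),"r",np.hypot(*v.T).round(1),"phase",(np.degrees(np.angle(np.exp(3j*a).mean()))/3).round(2))
    if name: cv2.imwrite("pics/%s.png"%name,im)
E
python3 - <<'E'
from look import *
d=np.load("w3.npy",allow_pickle=True).item()
studs(d,(519.9,-25.5),name="st3")
ring(d,"red",(502.6,-145.5),188.7,name="r3")
E
```

```text
blob [559.5 -40.9] area 15.6 r 42.5 size 4.833333333333333 4.166666666666667
 blob [513.4  16.2] area 19.4 r 42.2 size 4.833333333333333 5.166666666666667
 blob [487.  -52.1] area 22.1 r 42.3 size 5.666666666666667 5.166666666666667
studs centre [519.97 -25.58] r [42.4 42.3 42.3] phase -21.13
red outer [ 502.4 -143.3] [106.90467072 111.28324127]
 hole [ 502.8 -101.5] [13.3 14.3]
 hole [ 540.2 -164.6] [10.4 12.5]
```

View pics/r3.png

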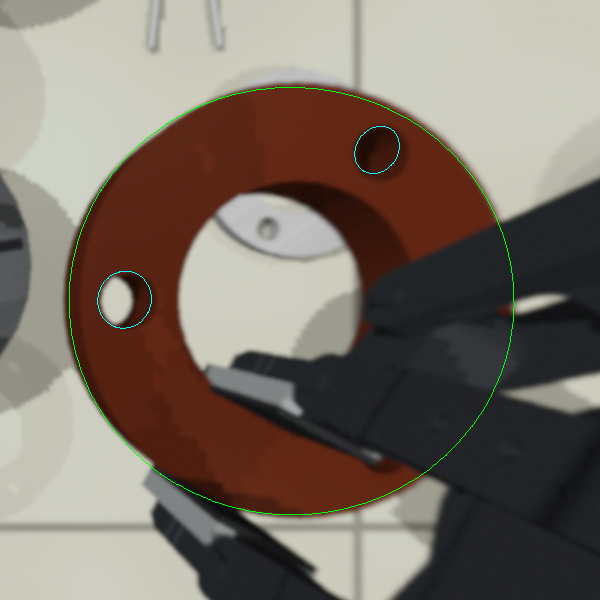

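>>> servo_tool(increments=[[[0.046,0.357,-0.156,0,0,0.206,255],[0.046,0.357,-0.156,0,0,0.206,255],[0.046,0.357,-0.156,0,0,0.206,255],[0.046,0.357,-0.156,0,0,0.206,255],[0.046,0.357,-0.156,0,0,0.206,255],[0.046,0.357,-0.156,0,0,0.206,255],[0.046,0.357,-0.156,0,0,0.206,255],[0.046,0.357,-0.156,0,0,0.206,255],[0,0,0,0,0,0,255],[0,0,0,0,0,0,255]]])

```text
time_s: 5.4
tool_pos: [480.2, -10.7, 128.0]
tool_rot: [0.127, 0.696, -0.127, 0.695]
contact_force: [-0.4, 0.2, -1.1]
opening: 23.1
```

Run:
```python
from look import *
s=st();w=get_image("wrist");w["s"]=s;np.save("w4.npy",w,allow_pickle=True)
z=s["tool_pos"][2];c=(520,-25.6)
a=rectify(w,c,z+10.6,65,4);b=rectify(w,c,107,65,4);cv2.imwrite("pics/w4.png",cv2.resize(np.hstack([a,b]),(800,400)))
ring(w,"red",c,z+10.6)
```

```text
t 5.4 tcp [480.2 -10.7 128. ] jawyaw -20.74 xaxis [-4.e-04 -0.e+00 -1.e+00] F [-0.4  0.2 -1.1] M [-0.01  0.02 -0.01] open 23.1 q [-0.19  0.25 -0.37  0.96 -0.    1.74]
red outer [518.8 -23.2] [106.94789886 111.75400543]
 hole [514.   18.2] [12.2 14.2]
 hole [559.4 -39.4] [10.1 12.3]
```

View pics/w4.png

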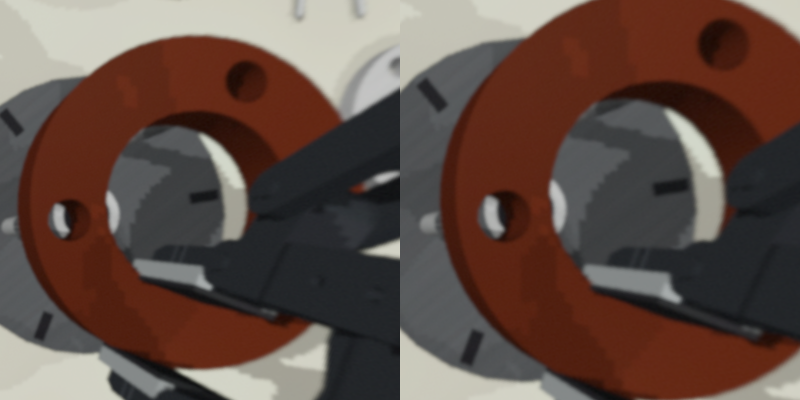

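>>> servo_tool(increments=[[[0.01,0,-0.1,0,0,0,255],[0,0,-0.1,0,0,0,255],[0,0,-0.1,0,0,0,255],[0,0,-0.1,0,0,0,255],[0,0,-0.07,0,0,0,255],[0,0,-0.07,0,0,0,255],[0,0,-0.07,0,0,0,255],[0,0,-0.07,0,0,0,255],[0,0,0,0,0,0,255],[0,0,0,0,0,0,255]]])

```text
time_s: 6.45
tool_pos: [480.8, -11.3, 101.0]
tool_rot: [0.128, 0.695, -0.128, 0.695]
contact_force: [-0.5, -0.4, -0.7]
opening: 23.0
```

Run:
```python
from look import *
s=st();w=get_image("wrist")
z=s["tool_pos"][2];c=(520,-25.6)
a=rectify(w,c,z+10.6,65,4);cv2.imwrite("pics/w5.png",a)
```

```text
t 6.45 tcp [480.8 -11.3 101. ] jawyaw -20.82 xaxis [-0. -0. -1.] F [-0.5 -0.4 -0.7] M [0.02 0.06 0.01] open 23.0 q [-0.19  0.27 -0.41  0.89 -0.    1.74]
```

View pics/w5.png

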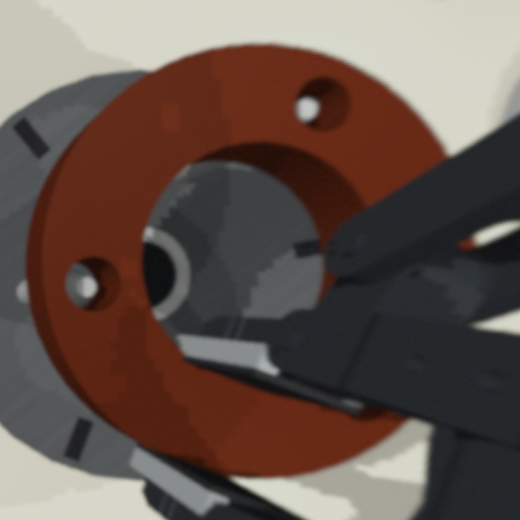

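>>> servo_tool(increments=[[[0,0,-0.18,0,0,0,255],[0,0,-0.18,0,0,0,255],[0,0,-0.18,0,0,0,255],[0,0,-0.18,0,0,0,255],[0,0,-0.18,0,0,0,255],[0,0,-0.18,0,0,0,255],[0,0,-0.05,0,0,0,255],[0,0,-0.05,0,0,0,255],[0,0,-0.03,0,0,0,255],[0,0,0,0,0,0,255]]])

```text
time_s: 7.5
tool_pos: [480.8, -11.3, 52.8]
tool_rot: [0.128, 0.695, -0.128, 0.696]
contact_force: [-1.0, 1.8, 0.9]
opening: 23.0
```

Run:
```python
from look import *
s=st()
```

```text
t 7.5 tcp [480.8 -11.3  52.8] jawyaw -20.82 xaxis [ 3.e-04 -0.e+00 -1.e+00] F [-1.   1.8  0.9] M [0.05 0.13 0.03] open 23.0 q [-0.19  0.32 -0.49  0.76  0.    1.74]
```

>>> servo_tool(increments=[[[0,0,-0.04,0,0,0,255],[0,0,-0.04,0,0,0,255],[0,0,-0.02,0,0,0,255],[0,0,0,0,0,0,255],[0,0,0,0,0,0,255],[0,0,0,0,0,0,255],[0,0,0,0,0,0,255],[0,0,0,0,0,0,255],[0,0,0,0,0,0,255],[0,0,0,0,0,0,255]]])

```text
time_s: 8.5
tool_pos: [481.0, -11.3, 52.3]
tool_rot: [0.128, 0.694, -0.128, 0.697]
contact_force: [-25.2, 4.4, 81.1]
opening: 23.1
```

Run:
```python
from look import *
s=st()
```

```text
t 8.5 tcp [481.  -11.3  52.3] jawyaw -20.8 xaxis [ 3.3e-03 -9.0e-04 -1.0e+00] F [-25.2   4.4  81.1] M [ 0.82  5.41 -0.02] open 23.1 q [-0.19  0.32 -0.5   0.75 -0.    1.74]
```

>>> servo_tool(increments=[[[0,0,0.05,0,0,0,255],[0,0,0.04,0,0,0,255],[0,0,0,0,0,0,40],[0,0,0,0,0,0,40],[0,0,0,0,0,0,40],[0,0,0,0,0,0,40],[0,0,0.5,0,0,0,40],[0,0,0.6,0,0,0,40],[0,0,0.6,0,0,0,40],[0,0,0,0,0,0,40]]])

```text
time_s: 9.5
tool_pos: [482.2, -11.6, 122.5]
tool_rot: [0.128, 0.694, -0.128, 0.697]
contact_force: [-0.0, -0.5, -0.8]
opening: 71.8
```

Run:
```python
from look import *
s=st();w=get_image("wrist")
a=rectify(w,(520,-25.6),63,65,4);cv2.imwrite("pics/w6.png",a)
ring(w,"red",(520,-25.6),63)
```

```text
t 9.5 tcp [482.2 -11.6 122.5] jawyaw -20.82 xaxis [ 3.8e-03 -7.0e-04 -1.0e+00] F [-0.  -0.5 -0.8] M [-0.04 -0.05  0.01] open 71.8 q [-0.19  0.25 -0.37  0.94  0.    1.74]
red outer [519.8 -25.7] [108.3418045  111.25117493]
 bore [519.  -18.1] [59.7 80.5]
```

View pics/w6.png

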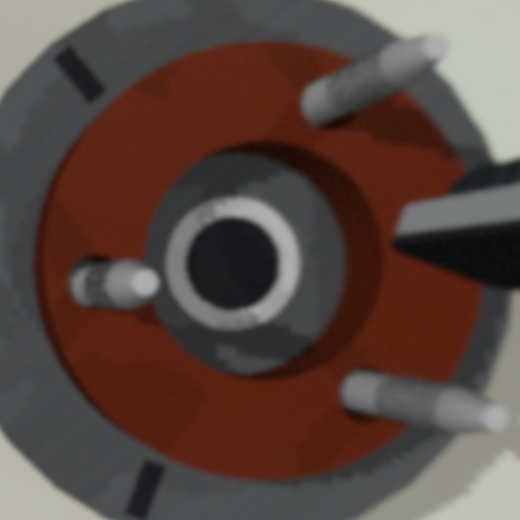

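>>> servo_tool(increments=[[[0.135,-0.05,0,0,0,0.93,40],[0.135,-0.05,0,0,0,0.93,40],[0.135,-0.05,0,0,0,0.93,40],[0.135,-0.05,0,0,0,0.93,40],[0.135,-0.05,0,0,0,0.93,40],[0.135,-0.05,0,0,0,0.93,40],[0.135,-0.05,0,0,0,0.93,40],[0,0,0,0,0,0,40],[0,0,-0.3,0,0,0,40],[0,0,0,0,0,0,40]]])

```text
time_s: 10.55
tool_pos: [517.4, -25.0, 106.6]
tool_rot: [-0.055, 0.706, 0.055, 0.704]
contact_force: [0.0, -0.1, -0.4]
opening: 71.9
```

Run:
```python
from look import *
s=st();w=get_image("wrist");cv2.imwrite("pics/w7.png",w["image"])
```

```text
t 10.55 tcp [517.4 -25.  106.6] jawyaw 8.9 xaxis [-2.7e-03  6.0e-04 -1.0e+00] F [ 0.  -0.1 -0.4] M [ 0.02  0.   -0.02] open 71.9 q [-0.21  0.32 -0.31  0.94  0.    1.21]
```

View pics/w7.png

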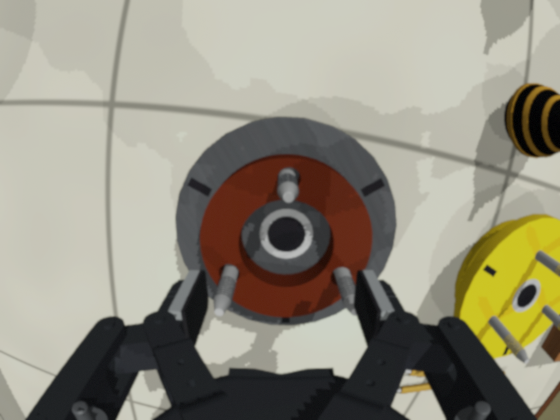

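>>> servo_tool(increments=[[[0.06,0.01,-0.2,0,0,0,40],[0,0,-0.24,0,0,0,40],[0,0,-0.24,0,0,0,40],[0,0,-0.24,0,0,0,40],[0,0,-0.2,0,0,0,40],[0,0,0,0,0,0,40],[0,0,0,0,0,0,40],[0,0,0,0,0,0,40],[0,0,-0.02,0,0,0,40],[0,0,0,0,0,0,40]]])

```text
time_s: 11.6
tool_pos: [521.0, -24.9, 62.7]
tool_rot: [-0.056, 0.705, 0.056, 0.705]
contact_force: [-0.3, 0.1, 0.4]
opening: 72.1
```

Run:
```python
from look import *
s=st();w=get_image("wrist");cv2.imwrite("pics/w8.png",w["image"])
```

```text
t 11.6 tcp [521.  -24.9  62.7] jawyaw 9.02 xaxis [ 3.e-04 -1.e-04 -1.e+00] F [-0.3  0.1  0.4] M [ 0.   -0.05 -0.  ] open 72.1 q [-0.2   0.37 -0.38  0.82 -0.    1.21]
```

View pics/w8.png

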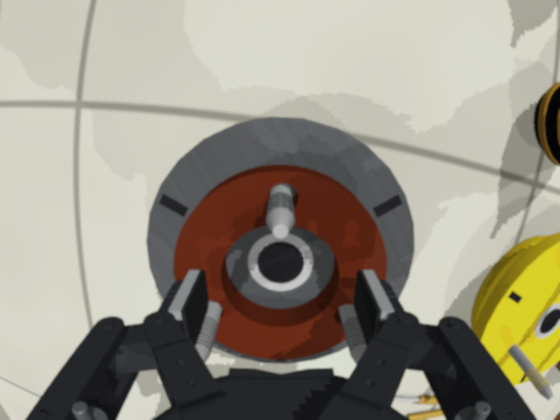

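>>> servo_tool(increments=[[[0,0,-0.04,0,0,0,40],[0,0,-0.03,0,0,0,40],[0,0,-0.02,0,0,0,40],[0,0,-0.02,0,0,0,40],[0,0,-0.02,0,0,0,40],[0,0,-0.02,0,0,0,40],[0,0,-0.02,0,0,0,40],[0,0,-0.01,0,0,0,40],[0,0,0,0,0,0,40],[0,0,0,0,0,0,40]]])

```text
time_s: 12.65
tool_pos: [521.0, -24.9, 55.4]
tool_rot: [-0.056, 0.705, 0.056, 0.705]
contact_force: [0.6, -0.5, -0.0]
opening: 71.9
```

>>> servo_tool(increments=[[[0,0,-0.02,0,0,0,40],[0,0,-0.02,0,0,0,40],[0,0,-0.02,0,0,0,40],[0,0,-0.01,0,0,0,40],[0,0,0,0,0,0,40],[0,0,0,0,0,0,40],[0,0,0,0,0,0,40],[0,0,0,0,0,0,40],[0,0,0,0,0,0,40],[0,0,0,0,0,0,40]]])

```text
time_s: 13.65
tool_pos: [521.3, -25.0, 53.8]
tool_rot: [-0.056, 0.704, 0.055, 0.705]
contact_force: [-6.5, 0.7, 24.5]
opening: 72.0
```

Red is home: it pressed flat at 24 N for half a second. Now I'll go to the pale ring.

>>> servo_tool(increments=[[[0,0,0.7,0,0,0,40],[0,0,1,0,0,0,40],[0,0,1,0,0,0,50],[-0.4,1,0,0,0,0.65,50],[-0.4,1,0,0,0,0.65,50],[-0.4,1,0,0,0,0.65,50],[-0.4,1,0,0,0,0.65,50],[-0.4,1,0,0,0,0.65,50],[-0.4,1,0,0,0,0.65,50],[-0.4,1,0,0,0,0.65,50]]], squeeze=80)

```text
time_s: 14.65
tool_pos: [408.0, 256.6, 160.6]
tool_rot: [-0.183, 0.683, 0.183, 0.683]
contact_force: [0.2, -0.6, -0.6]
opening: 68.5
```

Run:
```python
from look import *
s=st();w=get_image("wrist");s=st();cv2.imwrite("pics/w9.png",w["image"])
np.save("w9.npy",w,allow_pickle=True)
ring(w,"pale",(446,291),18,name="p1")
```

```text
t 14.65 tcp [408.  256.6 160.6] jawyaw 29.99 xaxis [ 3.e-04  1.e-04 -1.e+00] F [ 0.2 -0.6 -0.6] M [-0.02 -0.03  0.03] open 68.5 q [ 0.39  0.22 -0.3   1.05 -0.    1.44]
t 14.7 tcp [405.8 260.8 160.6] jawyaw 30.36 xaxis [-7.0e-04  1.9e-03 -1.0e+00] F [-4.2  1.5 -0.7] M [0.08 0.19 0.02] open 68.8 q [ 0.4   0.23 -0.3   1.05  0.    1.44]
pale outer [445.  288.3] [109.08036804 110.10063934]
 hole [408.6 309.6] [13.2 14. ]
 hole [445.6 246.4] [11.6 13.3]
 bore [445.1 289. ] [58.5 60.4]
 hole [482.5 309.8] [13.2 14.3]
 holes centre [445.6 288.6] radii [42.5 42.2 42.6] ang [150.4 -90.   29.9] phase mod120 30.1
```

View pics/w9.png

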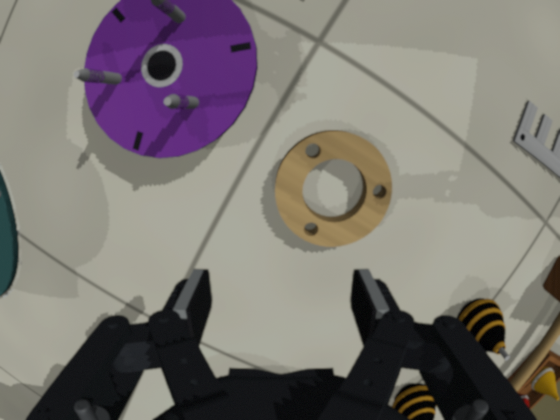

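View pics/p1.png

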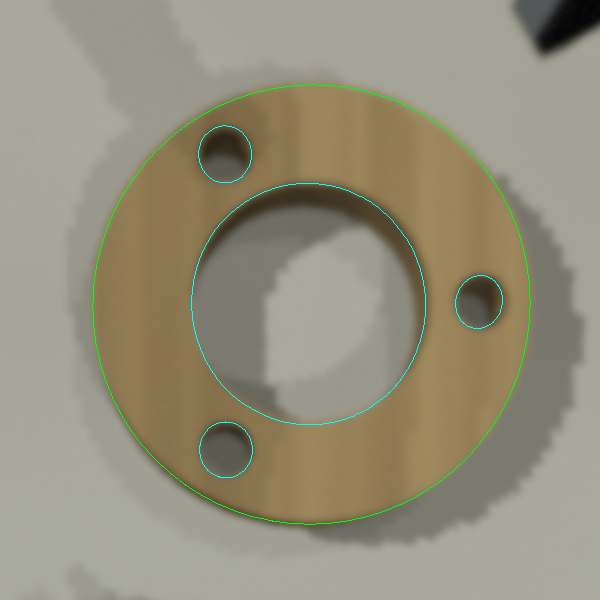

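>>> servo_tool(increments=[[[0,0.2,0,0,0,0,50],[0,0.11,-0.6,0,0,0,50],[0,0,-0.9,0,0,0,50],[0,0,-0.9,0,0,0,50],[0,0,-0.8,0,0,0,50],[0,0,-0.45,0,0,0,50],[0,0,-0.2,0,0,0,50],[0,0,0,0,0,0,50],[0,0,0,0,0,0,50],[0,0,0,0,0,0,50]]])

```text
time_s: 15.7
tool_pos: [409.7, 267.7, 7.5]
tool_rot: [-0.182, 0.683, 0.182, 0.684]
contact_force: [0.1, 0.5, -0.0]
opening: 68.6
```

Run:
```python
from look import *
s=st();w=get_image("wrist");cv2.imwrite("pics/w10.png",w["image"])
ring(w,"pale",(445,288.5),18)
```

```text
t 15.7 tcp [409.7 267.7   7.5] jawyaw 29.86 xaxis [ 1.6e-03  7.0e-04 -1.0e+00] F [ 0.1  0.5 -0. ] M [-0.    0.02  0.  ] open 68.6 q [ 0.41  0.39 -0.54  0.64 -0.    1.46]
pale outer [445.2 288.5] [108.99264526 111.11354828]
 hole [408.8 309.9] [12.8 14.3]
 hole [445.7 245.6] [13.8 14. ]
 hole [482.5 310. ] [12.5 14. ]
 holes centre [445.7 288.5] radii [42.7 42.9 42.7] ang [149.9 -89.9  30.3] phase mod120 30.09
```

View pics/w10.png

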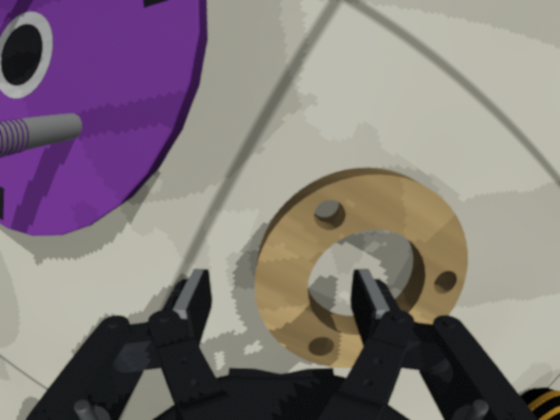

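>>> servo_tool(increments=[[[0,0,0,0,0,0,255],[0,0,0,0,0,0,255],[0,0,0,0,0,0,255],[0,0,0,0,0,0,255],[0,0,0.3,0,0,0,255],[0,0,0.9,0,0,-1,255],[0,0,1,0,0,-1,255],[0,0,1,0,0,-1,255],[0.25,-1,0.1,0,0,-1,255],[0.25,-1,0,0,0,-1,255]]])

```text
time_s: 16.75
tool_pos: [429.7, 187.3, 140.0]
tool_rot: [-0.043, 0.705, 0.043, 0.707]
contact_force: [0.3, 0.2, -1.9]
opening: 23.3
```

Run:
```python
from look import *
s=st();w=get_image("wrist");cv2.imwrite("pics/w11.png",w["image"])
```

```text
t 16.75 tcp [429.7 187.3 140. ] jawyaw 6.92 xaxis [ 2.8e-03  6.0e-04 -1.0e+00] F [ 0.3  0.2 -1.9] M [-0.02  0.01  0.02] open 23.3 q [ 0.24  0.22 -0.37  0.98 -0.    1.69]
```

View pics/w11.png

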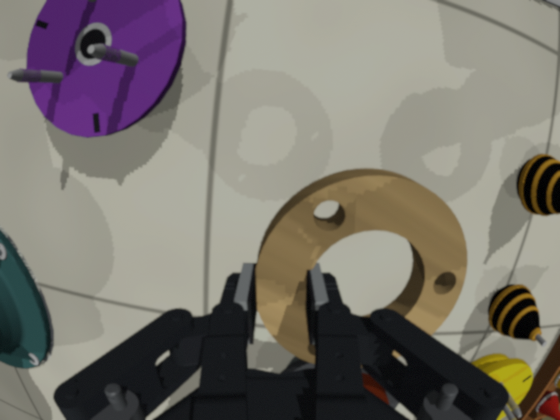

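>>> servo_tool(increments=[[[0.184,-0.708,-0.036,0,0,-0.883,255],[0.184,-0.708,-0.036,0,0,-0.883,255],[0.184,-0.708,-0.036,0,0,-0.883,255],[0.184,-0.708,-0.036,0,0,-0.883,255],[0.184,-0.708,-0.036,0,0,-0.883,255],[0.184,-0.708,-0.036,0,0,-0.883,255],[0.184,-0.708,-0.036,0,0,-0.883,255],[0,0,0,0,0,0,255],[0,0,0,0,0,0,255],[0,0,0,0,0,0,255]]])

```text
time_s: 17.8
tool_pos: [480.1, -10.2, 128.4]
tool_rot: [0.131, 0.695, -0.131, 0.695]
contact_force: [0.3, 0.3, -1.4]
opening: 23.2
```

Run:
```python
from look import *
s=st();w=get_image("wrist")
z=s["tool_pos"][2];c=(520,-25.6)
im=rectify(w,c,z+10.5,65,4);
for p in((559.5,-40.9),(513.4,16.2)):
    q=(int(260-(p[1]-c[1])*4),int(260-(p[0]-c[0])*4));cv2.circle(im,q,28,(255,0,0),1)
cv2.imwrite("pics/w12.png",im)
ring(w,"pale",c,z+10.5)
```

```text
t 17.8 tcp [480.1 -10.2 128.4] jawyaw -21.31 xaxis [-4.e-04  3.e-04 -1.e+00] F [ 0.3  0.3 -1.4] M [-0.    0.05  0.03] open 23.2 q [-0.19  0.25 -0.36  0.96  0.    1.75]
pale outer [518.4 -25.2] [108.08570099 114.88890839]
 hole [512.5  16.1] [13.1 13.9]
 hole [559.5 -40.4] [ 9.5 12.7]
```

View pics/w12.png

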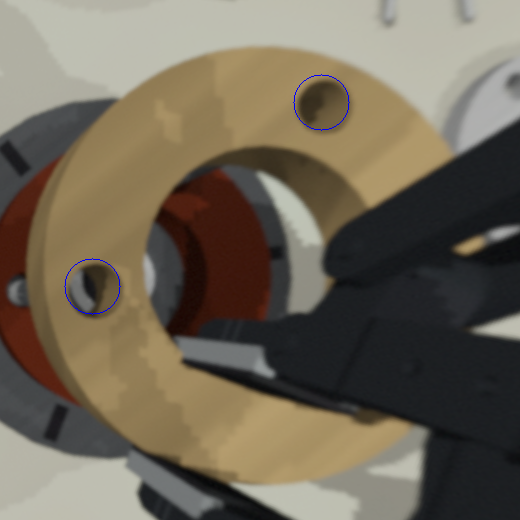

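>>> servo_tool(increments=[[[0.018,-0.01,0,0,0,0,255],[0,0,-0.1,0,0,0,255],[0,0,-0.1,0,0,0,255],[0,0,-0.1,0,0,0,255],[0,0,-0.1,0,0,0,255],[0,0,-0.08,0,0,0,255],[0,0,-0.07,0,0,0,255],[0,0,-0.07,0,0,0,255],[0,0,-0.07,0,0,0,255],[0,0,0,0,0,0,255]]])

```text
time_s: 18.85
tool_pos: [481.0, -11.1, 100.6]
tool_rot: [0.131, 0.695, -0.131, 0.695]
contact_force: [0.4, 0.8, -1.0]
opening: 23.0
```

Run:
```python
from look import *
s=st();w=get_image("wrist")
z=s["tool_pos"][2];c=(520,-25.6)
a=rectify(w,c,z+10.5,65,4);cv2.imwrite("pics/w13.png",a)
```

```text
t 18.85 tcp [481.  -11.1 100.6] jawyaw -21.38 xaxis [-4.e-04  1.e-04 -1.e+00] F [ 0.4  0.8 -1. ] M [ 0.02  0.04 -0.06] open 23.0 q [-0.19  0.27 -0.41  0.89  0.    1.75]
```

View pics/w13.png

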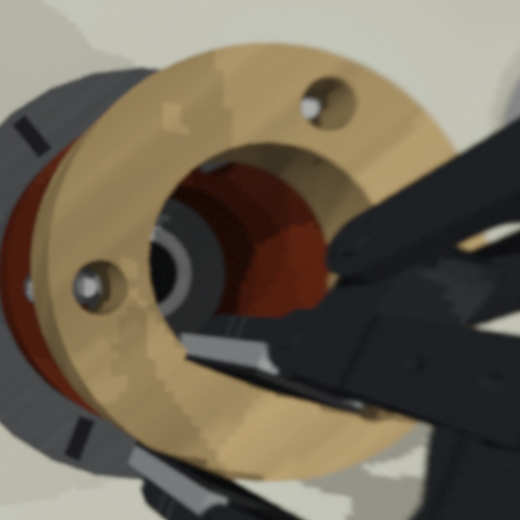

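>>> servo_tool(increments=[[[0,0,-0.15,0,0,0,255],[0,0,-0.15,0,0,0,255],[0,0,-0.15,0,0,0,255],[0,0,-0.15,0,0,0,255],[0,0,-0.06,0,0,0,255],[0,0,-0.04,0,0,0,255],[0,0,-0.02,0,0,0,255],[0,0,-0.01,0,0,0,255],[0,0,0,0,0,0,255],[0,0,0,0,0,0,255]]])

```text
time_s: 19.9
tool_pos: [481.3, -11.2, 71.8]
tool_rot: [0.131, 0.695, -0.131, 0.695]
contact_force: [0.3, -0.2, 0.1]
opening: 23.5
```

```bash
python3 -c "
from look import *
st()"
```

```text
t 19.9 tcp [481.3 -11.2  71.8] jawyaw -21.37 xaxis [ 2.e-04 -1.e-04 -1.e+00] F [ 0.3 -0.2  0.1] M [0.04 0.03 0.  ] open 23.5 q [-0.19  0.3  -0.46  0.81 -0.    1.75]
```

>>> servo_tool(increments=[[[0,0,-0.02,0,0,0,255],[0,0,-0.015,0,0,0,255],[0,0,-0.01,0,0,0,255],[0,0,0,0,0,0,255],[0,0,0,0,0,0,255],[0,0,0,0,0,0,255],[0,0,0,0,0,0,255],[0,0,0,0,0,0,255],[0,0,0,0,0,0,255],[0,0,0,0,0,0,255]]])

```text
time_s: 20.9
tool_pos: [481.3, -11.2, 70.2]
tool_rot: [0.131, 0.695, -0.131, 0.695]
contact_force: [-3.3, 0.4, 7.5]
opening: 23.4
```

>>> servo_tool(increments=[[[0,0,-0.015,0,0,0,255],[0,0,0,0,0,0,255],[0,0,0,0,0,0,255],[0,0,0,0,0,0,255],[0,0,0,0,0,0,255],[0,0,0,0,0,0,255],[0,0,0,0,0,0,255],[0,0,0,0,0,0,255],[0,0,0,0,0,0,255],[0,0,0,0,0,0,255]]])

```text
time_s: 21.9
tool_pos: [481.3, -11.1, 70.2]
tool_rot: [0.131, 0.695, -0.131, 0.695]
contact_force: [-6.1, 0.5, 18.7]
opening: 23.5
```

>>> servo_tool(increments=[[[0,0,0.02,0,0,0,255],[0,0,0,0,0,0,40],[0,0,0,0,0,0,40],[0,0,0,0,0,0,40],[0,0,0,0,0,0,40],[0,0,0.4,0,0,0,40],[0,0,0.5,0,0,0,40],[0,0,0.45,0,0,0,40],[0,0,0,0,0,0,40],[0.135,-0.05,0,0,0,0.93,40]]])

```text
time_s: 22.9
tool_pos: [486.4, -13.1, 124.0]
tool_rot: [0.105, 0.699, -0.105, 0.699]
contact_force: [0.8, 0.1, -0.1]
opening: 71.9
```

Run:
```python
from look import *
s=st();w=get_image("wrist");ring(w,"pale",(520,-25.6),81,name="w14")
```

```text
t 22.9 tcp [486.4 -13.1 124. ] jawyaw -17.08 xaxis [ 3.e-04 -0.e+00 -1.e+00] F [ 0.8  0.1 -0.1] M [-0.04  0.   -0.01] open 71.9 q [-0.19  0.26 -0.36  0.95  0.    1.67]
pale outer [519.4 -26.4] [109.96743774 111.66175842]
 hole [513.3  13.6] [13.7 16.8]
```

View pics/w14.png

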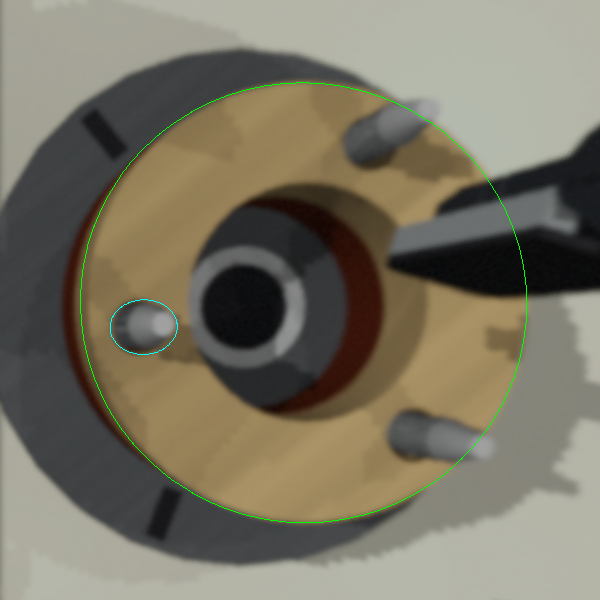

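>>> servo_tool(increments=[[[0.138,-0.048,0,0,0,0.945,40],[0.138,-0.048,0,0,0,0.945,40],[0.138,-0.048,0,0,0,0.945,40],[0.138,-0.048,0,0,0,0.945,40],[0.138,-0.048,0,0,0,0.945,40],[0.138,-0.048,0,0,0,0.945,40],[0,0,-0.2,0,0,0,40],[0,0,-0.3,0,0,0,40],[0,0,-0.4,0,0,0,40],[0,0,-0.2,0,0,0,40]]])

```text
time_s: 23.95
tool_pos: [518.5, -24.4, 78.2]
tool_rot: [-0.054, 0.706, 0.054, 0.704]
contact_force: [0.2, 1.0, 0.7]
opening: 72.2
```

Run:
```python
from look import *
s=st();w=get_image("wrist");st();cv2.imwrite("pics/w15.png",w["image"])
```

```text
t 23.95 tcp [518.5 -24.4  78.2] jawyaw 8.72 xaxis [-2.2e-03  4.0e-04 -1.0e+00] F [0.2 1.  0.7] M [ 0.08  0.   -0.06] open 72.2 q [-0.2   0.35 -0.36  0.86 -0.    1.21]
t 24.0 tcp [518.3 -24.4  77.7] jawyaw 8.75 xaxis [-3.e-03  6.e-04 -1.e+00] F [-1.3 -0.4 -1.7] M [ 0.03 -0.04  0.04] open 71.5 q [-0.2   0.35 -0.36  0.86 -0.    1.21]
```

View pics/w15.png

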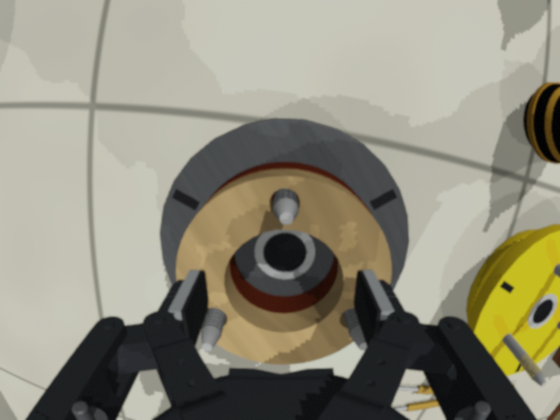

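Fingers are over the pale wall, clear of the studs. Going down to contact (expected TCP about 71.8).

>>> servo_tool(increments=[[[0.03,0,-0.04,0,0,0,40],[0,0,-0.03,0,0,0,40],[0,0,-0.03,0,0,0,40],[0,0,-0.02,0,0,0,40],[0,0,-0.02,0,0,0,40],[0,0,-0.015,0,0,0,40],[0,0,0,0,0,0,40],[0,0,0,0,0,0,40],[0,0,0,0,0,0,40],[0,0,0,0,0,0,40]]])

```text
time_s: 25.0
tool_pos: [520.9, -24.7, 73.9]
tool_rot: [-0.055, 0.705, 0.055, 0.705]
contact_force: [1.1, -0.6, -0.3]
opening: 72.1
```

>>> servo_tool(increments=[[[0,0,-0.03,0,0,0,40],[0,0,-0.02,0,0,0,40],[0,0,-0.015,0,0,0,40],[0,0,-0.01,0,0,0,40],[0,0,0,0,0,0,40],[0,0,0,0,0,0,40],[0,0,0,0,0,0,40],[0,0,0,0,0,0,40],[0,0,0,0,0,0,40],[0,0,0,0,0,0,40]]])

```text
time_s: 26.0
tool_pos: [521.3, -24.7, 71.9]
tool_rot: [-0.055, 0.704, 0.055, 0.705]
contact_force: [-5.2, 1.3, 19.5]
opening: 72.1
```

Pale is home and pressed at 19.5 N. Now the clamping ring.

>>> servo_tool(increments=[[[0,0,0.7,0,0,0,40],[0,0,1,0,0,0,40],[0,0,0.8,0,0,0,50],[0.096,-0.95,0,0,0,0.84,50],[0.096,-0.95,-0.1,0,0,0.84,50],[0.096,-0.95,-0.1,0,0,0.84,50],[0.096,-0.95,-0.1,0,0,0.84,50],[0.096,-0.95,-0.1,0,0,0.84,50],[0.096,-0.95,-0.1,0,0,0.84,50],[0.096,-0.95,0,0,0,0.84,50]]], squeeze=80)

```text
time_s: 27.0
tool_pos: [547.5, -292.2, 150.2]
tool_rot: [-0.218, 0.673, 0.219, 0.672]
contact_force: [0.8, -0.0, 0.9]
opening: 68.6
```

Run:
```python
from look import *
s=st();w=get_image("wrist");s=st();cv2.imwrite("pics/w16.png",w["image"])
np.save("w16.npy",w,allow_pickle=True)
ring(w,"clamp",(582,-266),10,name="c2")
```

```text
t 27.0 tcp [ 547.5 -292.2  150.2] jawyaw 35.98 xaxis [-7.e-04  5.e-04 -1.e+00] F [ 0.8 -0.   0.9] M [ 0.02  0.02 -0.01] open 68.6 q [-0.62  0.46  0.04  1.15  0.    0.32]
t 27.05 tcp [ 548.  -297.3  150. ] jawyaw 36.08 xaxis [-0.     -0.0016 -1.    ] F [-4.9 -5.6 -2.2] M [-0.19  0.15 -0.02] open 68.6 q [-0.63  0.46  0.04  1.15 -0.    0.31]
clamp outer [ 582.8 -265.5] [109.40011597 110.04675293]
 hole [ 543.6 -248.4] [14.9 15.5]
 hole [ 586.9 -308. ] [15.6 16.3]
 bore [ 582.7 -265.9] [61.1 61.6]
```

View pics/w16.png

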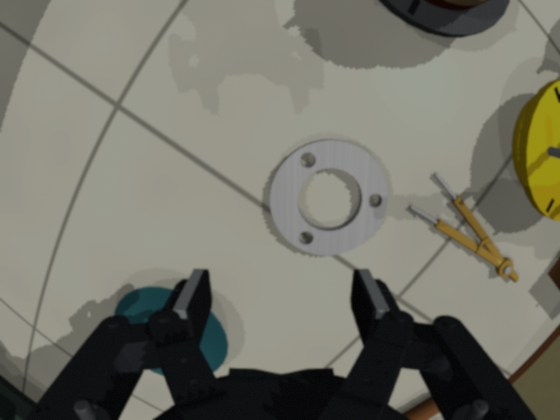

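View pics/c2.png

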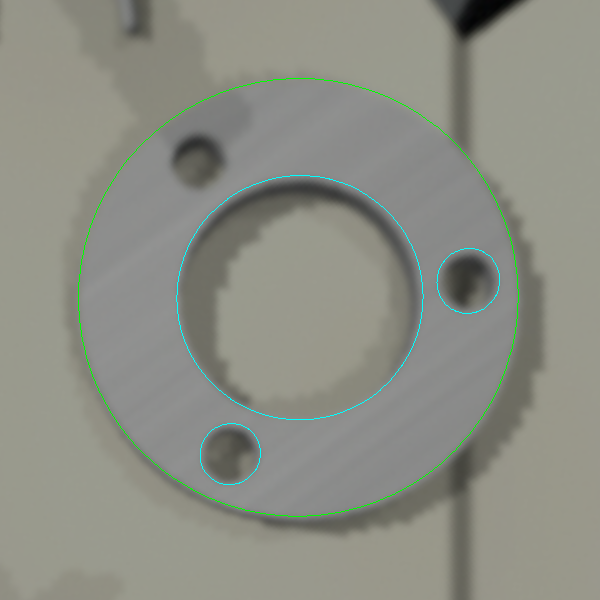

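>>> servo_tool(increments=[[[0.005,0.01,-0.2,0,0,0,50],[0,0,-0.6,0,0,0,50],[0,0,-0.85,0,0,0,50],[0,0,-0.85,0,0,0,50],[0,0,-0.65,0,0,0,50],[0,0,-0.35,0,0,0,50],[0,0,-0.15,0,0,0,50],[0,0,0,0,0,0,50],[0,0,0,0,0,0,50],[0,0,0,0,0,0,50]]])

```text
time_s: 28.05
tool_pos: [548.5, -290.4, 5.8]
tool_rot: [-0.218, 0.673, 0.217, 0.673]
contact_force: [0.5, 0.1, 0.8]
opening: 68.6
```

Run:
```python
from look import *
s=st();w=get_image("wrist");cv2.imwrite("pics/w17.png",w["image"])
ring(w,"clamp",(582,-266),10,name="c3")
```

```text
t 28.05 tcp [ 548.5 -290.4    5.8] jawyaw 35.84 xaxis [ 1.2e-03 -8.0e-04 -1.0e+00] F [0.5 0.1 0.8] M [ 0.    0.03 -0.04] open 68.6 q [-0.62  0.57 -0.2   0.81  0.    0.33]
clamp outer [ 582.1 -265.1] [107.98434448 109.70654297]
 hole [ 543.6 -248.5] [15.  15.4]
 hole [ 545.7 -298.4] [ 4.6 27.7]
```

View pics/w17.png

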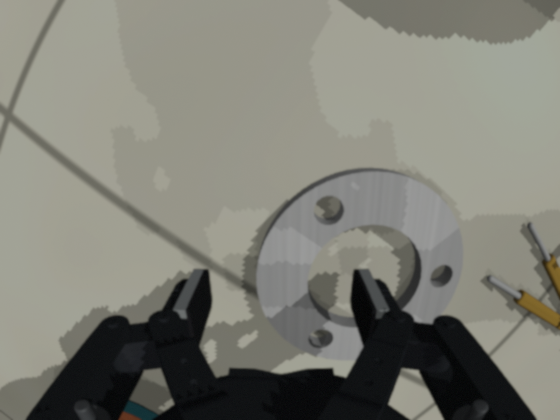

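>>> servo_tool(increments=[[[0,0,-0.06,0,0,0,50],[0,0,0,0,0,0,255],[0,0,0,0,0,0,255],[0,0,0,0,0,0,255],[0,0,0,0,0,0,255],[0,0,0.3,0,0,0,255],[0,0,0.9,0,0,-1,255],[0,0,1,0,0,-1,255],[0,0,1,0,0,-1,255],[0,0,0.2,0,0,-1,255]]])

```text
time_s: 29.1
tool_pos: [549.5, -291.2, 143.8]
tool_rot: [-0.108, 0.697, 0.105, 0.701]
contact_force: [0.3, -0.5, -2.4]
opening: 22.9
```

Run:
```python
from look import *
s=st();w=get_image("wrist");cv2.imwrite("pics/w18.png",w["image"])
```

```text
t 29.1 tcp [ 549.5 -291.2  143.8] jawyaw 17.31 xaxis [ 0.0053 -0.0036 -1.    ] F [ 0.3 -0.5 -2.4] M [-0.03  0.    0.01] open 22.9 q [-0.62  0.46  0.02  1.12  0.    0.65]
```

View pics/w18.png

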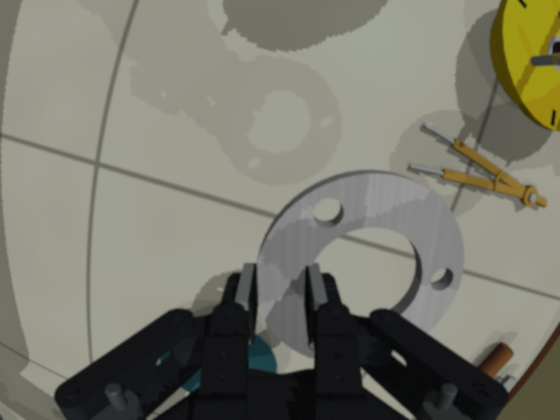

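>>> servo_tool(increments=[[[-0.21,0.874,0,0,0,-0.945,255],[-0.21,0.874,0,0,0,-0.945,255],[-0.21,0.874,0,0,0,-0.945,255],[-0.21,0.874,-0.04,0,0,-0.945,255],[-0.21,0.874,-0.04,0,0,-0.945,255],[-0.21,0.874,-0.04,0,0,-0.945,255],[-0.21,0.874,-0.04,0,0,-0.945,255],[-0.21,0.874,-0.04,0,0,-0.945,255],[0,0,-0.04,0,0,-0.945,255],[0,0,0,0,0,0,255]]])

```text
time_s: 30.15
tool_pos: [480.2, -9.7, 128.6]
tool_rot: [0.131, 0.695, -0.131, 0.695]
contact_force: [0.6, -0.1, -1.8]
opening: 22.8
```

>>> servo_tool(increments=[[[0,0,0,0,0,0,255],[0,0,0,0,0,0,255],[0,0,0,0,0,0,255],[0,0,0,0,0,0,255],[0,0,0,0,0,0,255],[0,0,0,0,0,0,255],[0,0,0,0,0,0,255],[0,0,0,0,0,0,255],[0,0,0,0,0,0,255],[0,0,0,0,0,0,255]]])

```text
time_s: 31.15
tool_pos: [480.8, -10.6, 128.9]
tool_rot: [0.132, 0.695, -0.132, 0.695]
contact_force: [0.3, 0.9, -1.8]
opening: 22.8
```

Run:
```python
from look import *
s=st();w=get_image("wrist")
z=s["tool_pos"][2];c=(520,-25.6)
im=rectify(w,c,z+6.7,65,4);
for p in((559.5,-40.9),(513.4,16.2)):
    q=(int(260-(p[1]-c[1])*4),int(260-(p[0]-c[0])*4));cv2.circle(im,q,28,(255,0,0),1)
cv2.imwrite("pics/w19.png",im)
```

```text
t 31.15 tcp [480.8 -10.6 128.9] jawyaw -21.49 xaxis [ 0. -0. -1.] F [ 0.3  0.9 -1.8] M [0.04 0.16 0.01] open 22.8 q [-0.19  0.25 -0.36  0.96 -0.    1.75]
```

View pics/w19.png

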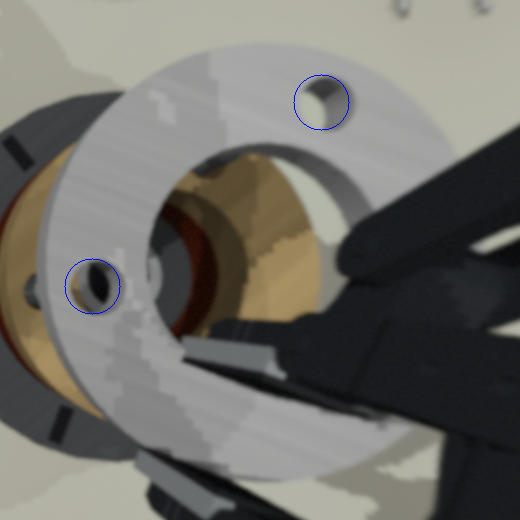

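>>> servo_tool(increments=[[[0.004,0.01,-0.1,0,0,0,255],[0,0,-0.15,0,0,0,255],[0,0,-0.1,0,0,0,255],[0,0,-0.07,0,0,0,255],[0,0,-0.07,0,0,0,255],[0,0,-0.07,0,0,0,255],[0,0,-0.07,0,0,0,255],[0,0,-0.07,0,0,0,255],[0,0,0,0,0,0,255],[0,0,0,0,0,0,255]]])

```text
time_s: 32.2
tool_pos: [481.0, -10.2, 100.9]
tool_rot: [0.132, 0.695, -0.132, 0.695]
contact_force: [0.5, 0.2, -0.7]
opening: 22.2
```

Run:
```python
from look import *
s=st();w=get_image("wrist")
z=s["tool_pos"][2];c=(520,-25.6)
a=rectify(w,c,z+6.7,65,4);cv2.imwrite("pics/w20.png",a)
```

```text
t 32.2 tcp [481.  -10.2 100.9] jawyaw -21.49 xaxis [-0. -0. -1.] F [ 0.5  0.2 -0.7] M [ 0.07  0.05 -0.01] open 22.2 q [-0.19  0.27 -0.41  0.89 -0.    1.76]
```

View pics/w20.png

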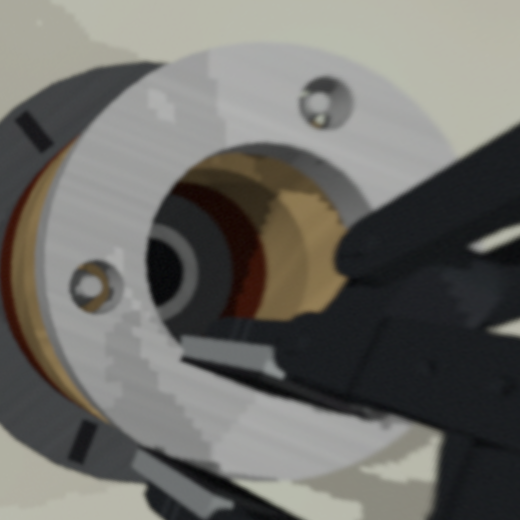

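>>> servo_tool(increments=[[[0,0,-0.1,0,0,0,255],[0,0,-0.1,0,0,0,255],[0,0,-0.06,0,0,0,255],[0,0,-0.04,0,0,0,255],[0,0,-0.03,0,0,0,255],[0,0,-0.02,0,0,0,255],[0,0,-0.02,0,0,0,255],[0,0,-0.015,0,0,0,255],[0,0,0,0,0,0,255],[0,0,0,0,0,0,255]]])

```text
time_s: 33.25
tool_pos: [481.0, -10.2, 85.5]
tool_rot: [0.132, 0.695, -0.132, 0.695]
contact_force: [-0.1, -0.4, -1.1]
opening: 22.9
```

>>> servo_tool(increments=[[[0,0,-0.02,0,0,0,255],[0,0,-0.015,0,0,0,255],[0,0,-0.01,0,0,0,255],[0,0,0,0,0,0,255],[0,0,0,0,0,0,255],[0,0,0,0,0,0,255],[0,0,0,0,0,0,255],[0,0,0,0,0,0,255],[0,0,0,0,0,0,255],[0,0,0,0,0,0,255]]])

```text
time_s: 34.25
tool_pos: [481.0, -10.2, 84.0]
tool_rot: [0.132, 0.695, -0.132, 0.695]
contact_force: [-2.3, -0.4, 6.1]
opening: 23.0
```

>>> servo_tool(increments=[[[0,0,-0.015,0,0,0,255],[0,0,0,0,0,0,255],[0,0,0,0,0,0,255],[0,0,0,0,0,0,255],[0,0,0,0,0,0,255],[0,0,0,0,0,0,255],[0,0,0,0,0,0,255],[0,0,0,0,0,0,255],[0,0,0,0,0,0,255],[0,0,0,0,0,0,255]]])

```text
time_s: 35.25
tool_pos: [481.1, -10.2, 83.9]
tool_rot: [0.132, 0.694, -0.132, 0.695]
contact_force: [-5.9, 0.4, 16.7]
opening: 22.5
```

>>> servo_tool(increments=[[[0,0,0.02,0,0,0,255],[0,0,0,0,0,0,40],[0,0,0,0,0,0,40],[0,0,0,0,0,0,40],[0,0,0,0,0,0,40],[0,0,0.35,0,0,0,40],[0,0,0.5,0,0,0,40],[0,0,0.3,0,0,0,40],[0,0,0,0,0,0,40],[0.135,-0.05,0,0,0,0.93,40]]])

```text
time_s: 36.25
tool_pos: [486.0, -12.1, 129.6]
tool_rot: [0.106, 0.699, -0.106, 0.699]
contact_force: [-0.3, 0.8, -0.3]
opening: 71.9
```

Run:
```python
from look import *
s=st();w=get_image("wrist");ring(w,"clamp",(520,-25.6),91,name="w21")
```

```text
t 36.25 tcp [486.  -12.1 129.6] jawyaw -17.2 xaxis [-0.  0. -1.] F [-0.3  0.8 -0.3] M [-0.01 -0.04 -0.03] open 71.9 q [-0.19  0.25 -0.35  0.97 -0.    1.68]
clamp outer [520.3 -27.9] [110.13342285 113.01612091]
 hole [558.3 -46.4] [16.3 24.1]
```

View pics/w21.png

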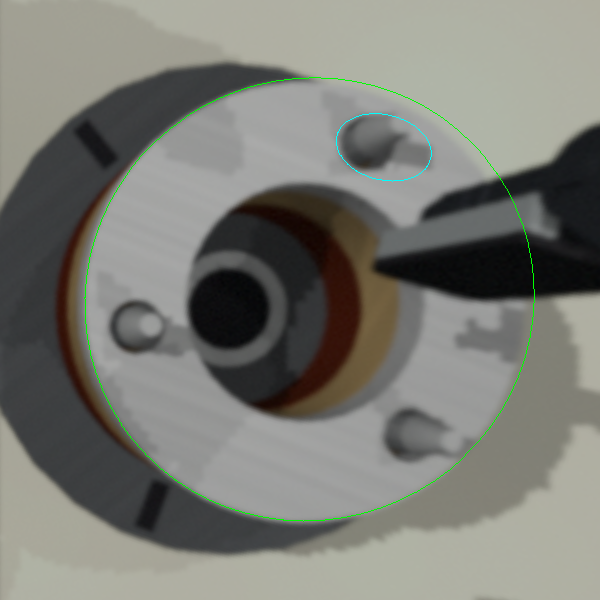

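>>> servo_tool(increments=[[[0.143,-0.052,0,0,0,0.95,40],[0.143,-0.052,0,0,0,0.95,40],[0.143,-0.052,0,0,0,0.95,40],[0.143,-0.052,0,0,0,0.95,40],[0.143,-0.052,0,0,0,0.95,40],[0.143,-0.052,0,0,0,0.95,40],[0,0,-0.2,0,0,0,40],[0,0,-0.3,0,0,0,40],[0,0,-0.35,0,0,0,40],[0,0,-0.2,0,0,0,40]]])

```text
time_s: 37.3
tool_pos: [519.5, -24.4, 86.1]
tool_rot: [-0.054, 0.706, 0.054, 0.704]
contact_force: [-0.7, -0.2, -0.3]
opening: 72.0
```

>>> servo_tool(increments=[[[0,0,0,0,0,0,40],[0,0,-0.03,0,0,0,40],[0,0,-0.02,0,0,0,40],[0,0,0,0,0,0,40],[0,0,0,0,0,0,40],[0,0,0,0,0,0,40],[0,0,0,0,0,0,40],[0,0,0,0,0,0,40],[0,0,0,0,0,0,40],[0,0,0,0,0,0,40]]])

```text
time_s: 38.3
tool_pos: [520.7, -24.7, 85.9]
tool_rot: [-0.055, 0.705, 0.055, 0.705]
contact_force: [0.3, -0.6, 0.8]
opening: 71.8
```

>>> servo_tool(increments=[[[0,0,-0.04,0,0,0,40],[0,0,-0.03,0,0,0,40],[0,0,-0.02,0,0,0,40],[0,0,-0.015,0,0,0,40],[0,0,-0.01,0,0,0,40],[0,0,0,0,0,0,40],[0,0,0,0,0,0,40],[0,0,0,0,0,0,40],[0,0,0,0,0,0,40],[0,0,0,0,0,0,40]]])

```text
time_s: 39.3
tool_pos: [520.8, -24.7, 81.9]
tool_rot: [-0.055, 0.705, 0.055, 0.705]
contact_force: [-3.2, 0.4, 13.8]
opening: 72.0
```

>>> servo_tool(increments=[[[0,0,-0.005,0,0,0,40],[0,0,0,0,0,0,40],[0,0,0,0,0,0,40],[0,0,0,0,0,0,40],[0,0,0,0,0,0,40],[0,0,0,0,0,0,40],[0,0,0.2,0,0,0,40],[0,0,0.6,0,0,0,40],[0,0,0.8,0,0,0,40],[0,0,0.8,0,0,0,40]]])

```text
time_s: 40.3
tool_pos: [520.3, -24.6, 178.3]
tool_rot: [-0.055, 0.705, 0.055, 0.705]
contact_force: [-0.6, -0.4, 0.2]
opening: 72.1
```

>>> servo_tool(increments=[[[-0.3,0,0.3,0,0,0,40],[-0.5,0,0.3,0,0,0,40],[-0.5,0,0,0,0,0,40],[-0.4,0,0,0,0,0,40],[0,0,0,0,0,0,40],[0,0,0,0,0,0,40],[0,0,0,0,0,0,40],[0,0,0,0,0,0,40],[0,0,0,0,0,0,40],[0,0,0,0,0,0,40]]])

```text
time_s: 41.3
tool_pos: [452.9, -24.7, 200.9]
tool_rot: [-0.055, 0.705, 0.055, 0.705]
contact_force: [0.1, 0.3, -0.2]
opening: 72.1
```

Run:
```python
from look import *
s=st();w=get_image("wrist");cv2.imwrite("pics/w22.png",w["image"]);ring(w,"clamp",(520,-25.6),91,name="w22r")
for n in("side","top"):
    d=get_image(n);cv2.imwrite(f"pics/{n}1.png",d["image"])
    if n=="side":
        p=proj(d,(520,-25,70)).astype(int);c=d["image"][p[1]-45:p[1]+45,p[0]-60:p[0]+60];cv2.imwrite("pics/sidec.png",cv2.resize(c,None,fx=6,fy=6,interpolation=cv2.INTER_CUBIC))
```

```text
t 41.3 tcp [452.9 -24.7 200.9] jawyaw 8.91 xaxis [-3.e-04  1.e-04 -1.e+00] F [ 0.1  0.3 -0.2] M [-0.   -0.01  0.01] open 72.1 q [-0.23  0.15 -0.28  1.14  0.    1.18]
clamp outer [520.2 -27.4] [109.15940857 111.94974518]
 bore [517.8 -17.9] [61.1 82.2]
 hole [558.6 -46.1] [17.4 24.4]
```

View pics/w22.png

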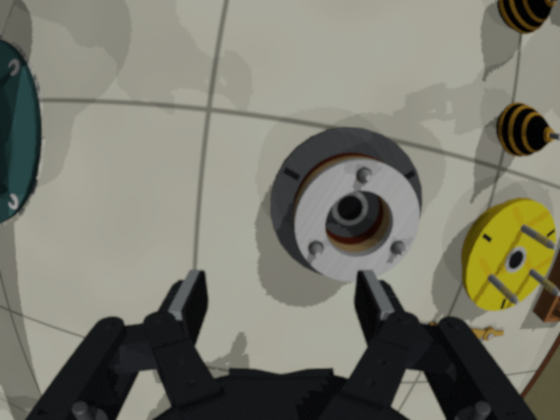

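View pics/sidec.png

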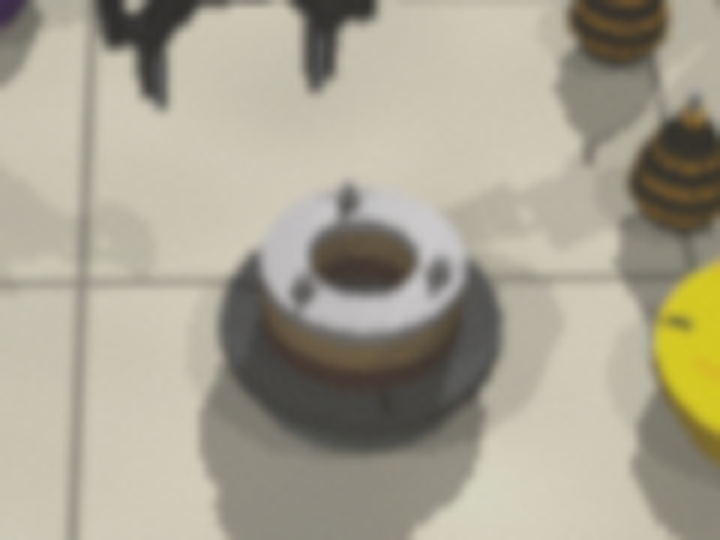

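View pics/top1.png

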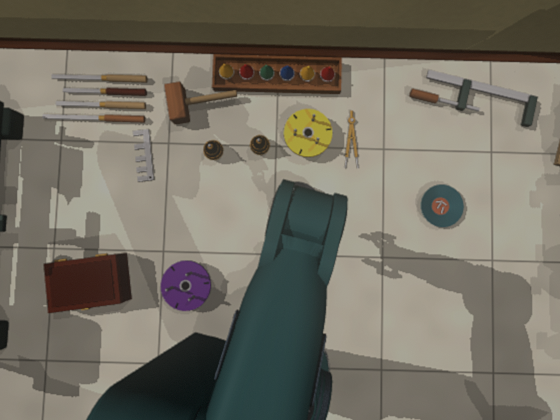

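The side crop shows red, pale and silver stacked tight and level on the dark plate, with the studs through all three holes. The top view shows the tops (213,149) and (260,143), compass (351,140), gauge (144,155) and saucer (442,206) where they were. The gripper is clear.

```bash
python3 -c "
from cell import job
print(job.sign_off())"
```

```text
the job is handed in; nothing more can be done
None
```

The faceplate is loaded in the order asked: mahogany, then maple, then the aluminium clamping ring. All three are on the studs of the dark stand, and I handed the job in at about 41.5 s.

**Presses:** I pressed each ring home while still gripped, then again after release with both fingertips across the bore.

| Ring | Gripped press | Two-finger press | Length of two-finger press |
|---|---|---|---|
| Mahogany | about 81 N | about 24 N | about 0.6 s |
| Maple | about 19 N | about 19.5 N | about 0.6 s |
| Aluminium | about 17 N | about 14 N | about 1 s |

The lengths are estimates, because the force is only read at the end of each one-second move.

- **Too hard:** the 81 N press on the mahogany ring was well above the 10 N you asked for. The wrist reading there stayed under the 120 N limit.
- **Flatness:** the two-finger contact heights rose by 18 mm and then 10 mm, which matches the ring thicknesses.
- **Last pictures:** the stack looks tight and level, with the studs through the holes. The tops, compass, gauge and saucer look unmoved, and the gripper is clear.
- **Failed check:** the automatic hole fit on the finished clamping ring did not work, because studs and shadows broke it up. I judged that ring by eye and by its outer circle. The circle fit put it about 2 mm off the stand's centre in y, which I put down to the ring's side wall showing in the fit.

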